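Press a pebble tray flush into its bench holder

ROBOT

A 6-joint arm with a two-finger parallel gripper is mounted at the origin on the work surface. World frame = base frame: x ahead of the robot, y to its left, z up, the work surface at z = 0. Lengths are in m, angles in rad, forces in N, time in s.
With the tool pointing down it reaches from about 0.325 to 0.775 m from the base axis. Payload 9.3 kg.
Tool frame: the origin (TCP) lies midway between the tips of the shut fingers; the grasp point (between the pads) lies 19 mm behind it; z points along the fingers, y is the line along which they close (so a half turn about z gives the same grasp; the last joint's range is limited). The gripper opens to 85 mm and grips with 20 to 120 N. Pads are 22 mm wide; open, the fingers measure 114 mm over their backs; the gripper's body (76 mm by 85 mm) begins 54 mm behind the grasp point. The pads swing forward as they close: fully open they stand 13 mm farther back than shut.
Start: joints at [1.159, 0.259, 0.021, 1.334, 0, 1.418], TCP at [0.141, 0.532, 0.203] pointing down, gripper open.
Joint ranges: [-3.04, 3.04], [-0.91, 1.82], [-1.04, 1.36], [-1.92, 1.95], [-1.52, 1.45], [-3.14, 3.14]. Speed limits (rad/s): [2.22, 2.22, 2.79, 3.14, 3.14, 3.14].

INTERFACE

Orientations are given as a unit quaternion [x, y, z, w].
In Python, from station import sensors, viewer, order gives the robot as it stands.
- The arm moves only by the tool arm_command, never from a script. Its argument "increments" is one flat list of numbers, 7 for each row, row after row: the shift along the tool's x, y, z in units of 50 mm (1.0 is 50 mm), then the turn, a rotation vector about the tool's x, y, z in units of 5 degrees (1.0 is 5 degrees), then the finger opening in mm, from 0 to 85.4. In form: [dx, dy, dz, rx, ry, rz, grip, dx, dy, dz, rx, ry, rz, grip, ...]. A call has 1 to 12 rows; each row shifts and turns the commanded pose from where the row before left it, along the tool's axes as they then stand; what a row does not reach is not made up. A row lasts 1/8 s, in which the tool goes at most 62.5 mm and 10.7 degrees, less where a joint would pass 70% of its speed; a pose out of reach is approached as far as the arm can. A call is refused whole if a number of a shift passes 1 or a number of a turn 1, either way. A call with a gripper value outside its range is refused whole. The fingers move at their own pace and stop on an object; the grip force is fixed at half the most. Time passes only in rows, so rows that do not move let the fingers close. It gives the time, the measured TCP pose, the force, the opening and the grip force at its end, in the units of the state.
- sensors.get_state(): the state, without advancing time (a new reading comes with each control period).
- viewer.camera(name): name is "side" or "top"; returns the picture (384x512x3 uint8, red, green, blue); there is no depth.
- viewer.camera_params(name): a dict with "fx", "fy", "cx", "cy" (pixels), "eye" and "attitude" of the camera in the world. Camera axes: x right, y down, z forward; pixel columns grow to the right and rows downward; lengths in m; the calibration is good to about 2 mm. A picture is of the moment at which its call begins. camera_params takes no time and is no camera call.
- order.sign_off(): hands the job in; it is judged then, once.
The state is a dict: "time": time; "joint_positions": joint angles; "joint_velocities": joint speeds; "effort": joint torques, N m; "tcp_pos": TCP position; "orientation": TCP orientation; "ft_force": force on the tool from outside, world axes, zero at the start; "wrist_torque": the same for the moment, N m; "finger_gap": finger opening in m; "gripper_force": force on a finger pad.
Only numpy, scipy, OpenCV 4.12 (cv2) and the standard library are available. Lean on these libraries where they do the work, as an engineer would, in place of code of your own. Each camera call takes 0.05 s, during which the arm holds its last target. There are 200 camera calls.

TASK

Pick up the open tray with its four loose tie-dye pebbles, carry it level so that every pebble stays in it, and lower it (no dropping) into the recess of the wooden holder. Sprung strips inside stop it part-way, so then push it fully home until its top is flush with the holder's top all round, and let go. Leave the jar, the spool and the brush where they are.

Things in the scene. Friction and masses are not known exactly. Their poses are not given: they have to be found in the camera images.
- tray_mid (a point): Centre, half-way up (19 mm below its top), of the loose open white plastic tray: 120 mm long (its own x), 60 mm wide (y), 38 mm high, about 0.2 kg; z up. Long side walls 4 mm thick, floor 4 mm thick, ends solid blocks 16 mm thick. Either way round fits the recess. It starts standing on the bench with the pebbles in it.
- tray_end0 (a point): Centre of the flat top of one of the tray's solid end blocks (16 mm along x by 60 mm along y), level with the side walls; 52 mm from the tray's centre towards its own +x. A good place to push down.
- tray_end1 (a point): The same on the other end block, 52 mm towards the tray's own -x.
- recess_mouth (a point): Centre of the mouth of the recess, in the plane of the holder's top, 46 mm above the bench. The holder is a plywood block, 168 mm (its x) by 116 mm (its y) by 46 mm, fixed to the bench. The recess is 123 mm along x, 63 mm along y and 38 mm deep (as deep as the tray is high), with a 3 mm bevel round its mouth. Fingers holding the tray's sides meet the holder's top before the tray is home. z up.
- recess_floor (a point): Centre of the recess's flat floor, 38 mm below its mouth, same axes. Sprung round-nosed steel strips along both long walls stop the tray about 18 mm down, its top about 20 mm proud. It then takes about 8 to 18 N to move, and friction holds it where it is left. Pushing one end alone tips and jams it: push the ends in turn, or both long sides at once.
- pebble0_mid (a point): Centre of one of four loose grey pebbles, flat and round, 23 mm across and 13 mm high, in the tray.
- pebble1_mid (a point): Centre of one of four loose grey pebbles, flat and round, 23 mm across and 13 mm high, in the tray.
- pebble2_mid (a point): Centre of one of four loose grey pebbles, flat and round, 23 mm across and 13 mm high, in the tray.
- pebble3_mid (a point): Centre of one of four loose grey pebbles, flat and round, 23 mm across and 13 mm high, in the tray.
- jar: Bystander: a closed jar, 54 mm across, 75 mm high, standing on the bench; origin at the centre of its underside.
- spool: Bystander: a wooden thread spool, 36 mm across, 40 mm high, standing on the bench; origin at the centre of its underside.
- brush: Bystander: a brush 170 mm long lying along its own x on the bench, less than 40 mm high; origin under its middle.
There are look-alikes about, which are no part of the job. Of the things that look like the part that bears tray_mid, the middle-sized one is meant.

How it is judged:
By the outcome, as a careful person would: the job done as asked, in the order asked, and still so for the second after the job is handed in, with the robot touching nothing.
It also fails if it takes over 62 s, if anything falls off the work surface, if the arm or the gripper's body presses on something with over 40 N, if the wrist force passes 120 N, or if a joint passes its speed limit or range.

## Working session

There is one attempt and no reset: what is moved stays moved. The work goes in short steps, Python scripts to look and compute and a tool call to move; the robot and the scene stay as the last step left them, time stands still between calls to the robot, and variables do not carry over. Pictures are saved under pics/ and viewed, at most 10 in all, crops included, and the job is handed in when it is done.

Besides the shell and the picture viewer there is one more tool, called after "Request:" as name(argument=value, ...), one argument or row to a line, values as JSON. arm_command: Moves the arm, as the interface text tells. Its arguments: {"type":"object","properties":{"increments":{"type":"array","items":{"type":"number"}}},"required":["increments"]}

```bash
mkdir -p pics
python3 - <<'E'
from station import sensors, viewer
import cv2,json
s=sensors.get_state();print({k:s[k] for k in('time','tcp_pos','orientation','ft_force','finger_gap')})
for n in('top','side'):
    im=viewer.camera(n);cv2.imwrite(f'pics/{n}0.png',im[:,:,::-1]);print(n,viewer.camera_params(n))
a=[cv2.imread(f'pics/{n}0.png') for n in('top','side')]
E
```

```text
{'time': 0.0, 'tcp_pos': array([0.1406378 , 0.53138379, 0.20253557]), 'orientation': array([ 1.29052069e-01,  9.91637580e-01, -6.62804102e-04, -1.86225100e-04]), 'ft_force': array([ 0.1865727 , -0.28019268, -0.09241296]), 'finger_gap': 0.08540035505063517}
top {'fx': 427.9763699083791, 'fy': 427.9763699083791, 'cx': 258.3788479721341, 'cy': 191.0636002592646, 'eye': array([ 0.37111246, -0.02019215,  0.9218151 ]), 'attitude': array([-0.68839959,  0.71722059, -0.07707913,  0.07589099])}
side {'fx': 469.3566867005565, 'fy': 469.3566867005565, 'cx': 251.82271019985544, 'cy': 192.28538830988595, 'eye': array([ 0.44482448, -0.81438266,  0.70117516]), 'attitude': array([ 0.89784427, -0.08254349,  0.02708177, -0.43165821])}
```

View pics/top0.png

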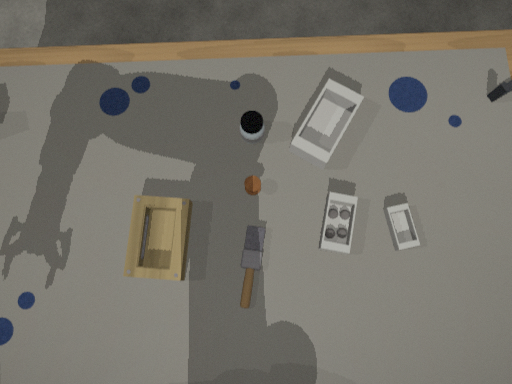

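View pics/side0.png

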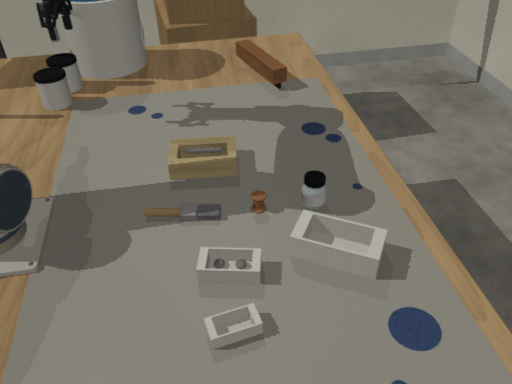

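The top view shows three white trays: large at (328,120), medium with four pebbles at (340,222), and small at (403,227). The medium one is meant. The holder is at (160,238), jar (252,124), spool (253,185) and brush (252,265).

```bash
cat > h.py <<'E'
import numpy as np,cv2
from scipy.spatial.transform import Rotation as R
from station import sensors,viewer
def ray(n,px,z):
    p=viewer.camera_params(n);px=np.atleast_2d(np.asarray(px,float))
    d=np.c_[(px[:,0]-p['cx'])/p['fx'],(px[:,1]-p['cy'])/p['fy'],np.ones(len(px))]
    d=R.from_quat(p['attitude']).apply(d);e=p['eye']
    return (e+d*((z-e[2])/d[:,2])[:,None])[:,:2]
def proj(n,P):
    p=viewer.camera_params(n)
    c=R.from_quat(p['attitude']).inv().apply(np.atleast_2d(P)-p['eye'])
    return c[:,:2]/c[:,2:]*[p['fx'],p['fy']]+[p['cx'],p['cy']]
E
python3 - <<'E'
from h import *
im=cv2.imread('pics/top0.png')
a=cv2.resize(im[182:262,310:430],None,fx=5,fy=5,interpolation=cv2.INTER_CUBIC)
b=cv2.resize(im[188:288,118:198],None,fx=5,fy=5,interpolation=cv2.INTER_CUBIC)
c=np.zeros((500,1000,3),np.uint8);c[:400,:600]=a;c[:,600:]=b
cv2.imwrite('pics/crop0.png',cv2.resize(c,(800,400),interpolation=cv2.INTER_AREA))
hsv=cv2.cvtColor(im,cv2.COLOR_BGR2HSV)
print(hsv[200:245:8,340].tolist(),hsv[200:275:12,185].tolist(),hsv[238,128:196:6].tolist())
g=im.min(axis=2)
for t in(150,170,190):
    m=((g>t)*255).astype(np.uint8)
    for k in cv2.findContours(m,cv2.RETR_EXTERNAL,cv2.CHAIN_APPROX_NONE)[0]:
        if cv2.contourArea(k)>150:
            print(t,cv2.minAreaRect(k)); 
            w=ray('top',k[:,0],.038); r=cv2.minAreaRect(w.astype(np.float32));print('   w',np.round(r[0],4),np.round(r[1],4),r[2])
E
```

```text
[[36, 7, 172], [25, 12, 126], [21, 16, 112], [23, 15, 136], [6, 12, 109], [26, 13, 137]] [[20, 97, 110], [22, 95, 113], [20, 100, 120], [20, 102, 85], [19, 97, 71], [21, 103, 72], [21, 36, 91]] [[22, 71, 141], [22, 99, 132], [20, 95, 118], [21, 83, 86], [21, 93, 132], [21, 96, 144], [21, 90, 158], [21, 88, 160], [21, 88, 160], [21, 99, 121], [24, 81, 79], [21, 19, 93]]
150 ((403.26959228515625, 225.9210968017578), (44.335182189941406, 21.161035537719727), 73.68614196777344)
   w [ 0.4797 -0.3229] [0.0891 0.0443] 10.26551342010498
150 ((339.1854248046875, 222.2733154296875), (28.94620132446289, 56.82526397705078), 9.211027145385742)
   w [ 0.493  -0.1909] [0.0594 0.1193] 76.6843490600586
150 ((327.0230712890625, 120.08460998535156), (40.559356689453125, 76.52942657470703), 29.744882583618164)
   w [ 0.7196 -0.1834] [0.0879 0.1768] 57.591819763183594
```

View pics/crop0.png

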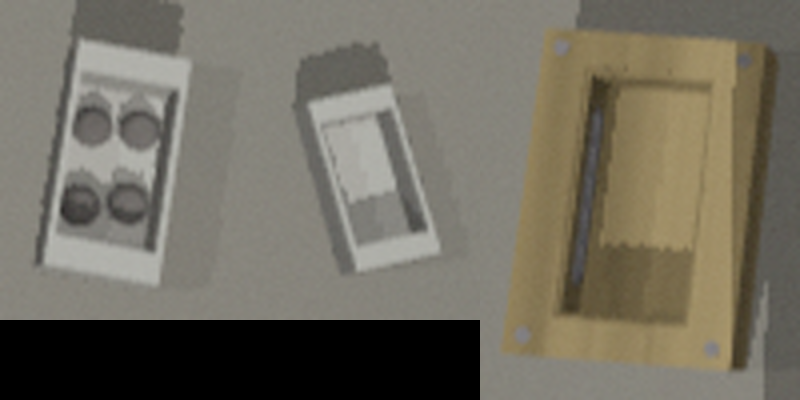

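Run:
```python
from h import *
im=cv2.imread('pics/top0.png')
g=im.min(axis=2)
def ax(pts):
    r=cv2.minAreaRect(pts.astype(np.float32));b=cv2.boxPoints(r)
    e=[b[1]-b[0],b[2]-b[1]];e=max(e,key=np.linalg.norm);a=np.degrees(np.arctan2(e[1],e[0]))%180
    return np.round(r[0],4),np.round(r[1],4),round(a,2)
m=((g>150)*255).astype(np.uint8)
for k in cv2.findContours(m,0,1)[0]:
    if cv2.contourArea(k)>150: print('tray',ax(ray('top',k[:,0],.038)))
hsv=cv2.cvtColor(im,cv2.COLOR_BGR2HSV)
m=cv2.inRange(hsv,(14,55,40),(28,255,255));m[:150]=0;m[300:]=0;m[:,:110]=0;m[:,210:]=0
k=max(cv2.findContours(m,0,1)[0],key=cv2.contourArea)
print('holder mask',ax(ray('top',k[:,0],.046)))
f=lambda u,v:(118+(u-480)/4-.4,188+v/4-.4)
o=ray('top',[f(545,30),f(766,42),f(732,370),f(502,352)],.046)
i=ray('top',[f(592,75),f(712,82),f(690,325),f(555,313)],.046)
for c in(o,i): print('centroid',c.mean(0).round(4),ax(c),np.linalg.norm(c-np.roll(c,-1,0),axis=1).round(4))
# other objects
print('jar,spool,brush',ray('top',[(252,122)],.075),ray('top',[(253,185)],.04),ray('top',[(252,265)],.02))
print('nadir',proj('top',[viewer.camera_params('top')['eye']*[1,1,0]]))
# side view check crops
s=cv2.imread('pics/side0.png')
a=cv2.resize(s[240:292,190:270],None,fx=5,fy=5,interpolation=cv2.INTER_CUBIC)
b=cv2.resize(s[130:186,162:242],None,fx=5,fy=5,interpolation=cv2.INTER_CUBIC)
cv2.imwrite('pics/crop1.png',np.vstack([a,b]))
```

```text
tray (array([ 0.4797, -0.3229]), array([0.0891, 0.0443]), np.float32(10.27))
tray (array([ 0.493 , -0.1909]), array([0.0594, 0.1193]), np.float32(166.68))
tray (array([ 0.7196, -0.1834]), array([0.0879, 0.1768]), np.float32(147.59))
holder mask (array([0.4775, 0.183 ]), array([0.1237, 0.1688]), np.float32(173.37))
centroid [0.4775 0.1863] (array([0.4775, 0.1864]), array([0.1163, 0.1681]), np.float32(173.84)) [0.1161 0.1681 0.1163 0.1657]
centroid [0.4766 0.1859] (array([0.4769, 0.1849]), array([0.0687, 0.1244]), np.float32(172.68)) [0.0627 0.1245 0.0687 0.1226]
jar,spool,brush [[ 0.70652149 -0.01811943]] [[ 0.57883109 -0.0148412 ]] [[ 0.41294058 -0.00615334]]
nadir [[259.57901903 285.30622693]]
```

View pics/crop1.png

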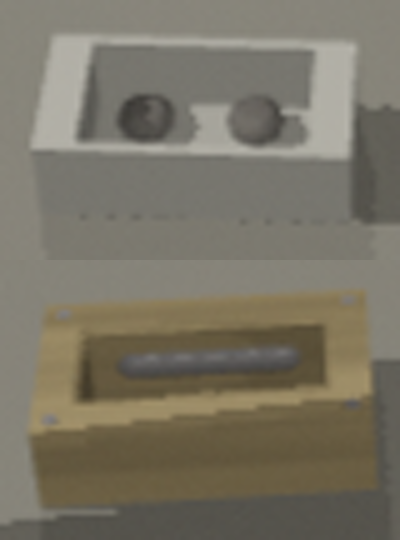

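The side crop shows the tray's top corners at crop pixels (52,35), (357,43), (350,157), (32,150), and the holder's at (45,307), (365,290), (377,403), (30,434). I'll cross-check the two views.

Run:
```python
from h import *
t=np.array([(52,35),(357,43),(350,157),(32,150)])/5-.4+[190,240]
h=(np.array([(45,307),(365,290),(377,403),(30,434)])-[0,260])/5-.4+[162,130]
for q,z in((t,.038),(h,.046)):
    w=ray('side',q,z);e=(w[1]-w[0])+(w[2]-w[3]);e2=(w[1]-w[0]);
    print(w.mean(0).round(4),np.linalg.norm(w-np.roll(w,-1,0),axis=1).round(4),np.degrees(np.arctan2(e[1],e[0]))%180)
s=sensors.get_state();r=R.from_quat(s['orientation']);M=r.as_matrix();print(M.round(3))
yaw=np.degrees(np.arctan2(M[1,0],M[0,0]));print('yaw',yaw)
```

```text
[ 0.494  -0.1896] [0.1209 0.0592 0.1196 0.0604] 167.02418200826784
[0.4783 0.1902] [0.1676 0.105  0.1692 0.1152] 175.4914336162214
[[-0.967  0.256 -0.   ]
 [ 0.256  0.967 -0.001]
 [ 0.    -0.001 -1.   ]]
yaw 165.1720915419717
```

Request:
arm_command(
  increments=[-0.7, -0.5, 0, 0, 0, 0, 85, -0.8, -0.6, 0, 0, 0, 0, 85, -0.8, -0.7, 0, 0, 0, 0, 85, -0.8, -0.7, 0, 0, 0, 0, 85, -0.7, -0.8, 0, 0, 0, 0, 85, -0.7, -0.8, 0, 0, 0, 0, 85, -0.7, -0.8, 0, 0, 0, 0, 85, -0.7, -0.8, 0, 0, 0, 0, 85, -0.7, -0.8, 0, 0, 0, 0, 85, -0.7, -0.8, 0, 0, 0, 0, 85, -0.7, -0.8, 0, 0, 0, 0, 85, -0.7, -0.8, 0, 0, 0, 0, 85],
)

```text
time: 1.6
tcp_pos: [0.4477, -0.0116, 0.2031]
orientation: [0.129, 0.992, 0.0, -0.0]
ft_force: [1.7, 0.5, 0.1]
finger_gap: 0.0848
gripper_force: 0.0
```

```bash
cat > go.py <<'E'
import sys
from h import *
x,y,z,yaw=map(float,sys.argv[1:5])
s=sensors.get_state();M=R.from_quat(s['orientation']).as_matrix();p=s['tcp_pos']
print('t',round(s['time'],2),'tcp',p.round(4),'ft',np.round(s['ft_force'],1),'gap',round(s['finger_gap'],4),'gf',s['gripper_force'])
T=R.from_euler('z',yaw,degrees=True).as_matrix()@np.diag([1,-1,-1.])
print('units shift',(M.T@(np.array([x,y,z])-p)/.05).round(3),'turn(deg)',(np.degrees(R.from_matrix(M.T@T).as_rotvec())).round(2))
E
python3 go.py .4935 -.19 .10 166.8
```

```text
t 1.6 tcp [ 0.4477 -0.0116  0.2031] ft [1.7 0.5 0.1] gap 0.0848 gf 0.0
units shift [-1.799 -3.215  2.061] turn(deg) [ 0.01 -0.01 -1.65]
```

Request:
arm_command(
  increments=[-0.4, -0.7, 0.2, 0, 0, -0.33, 85, -0.4, -0.7, 0.4, 0, 0, 0, 85, -0.4, -0.7, 0.5, 0, 0, 0, 85, -0.3, -0.6, 0.5, 0, 0, 0, 85, -0.2, -0.4, 0.3, 0, 0, 0, 85, -0.1, -0.1, 0.16, 0, 0, 0, 85, 0, 0, 0, 0, 0, 0, 85, 0, 0, 0, 0, 0, 0, 85],
)

```text
time: 2.6
tcp_pos: [0.4976, -0.1856, 0.101]
orientation: [0.114, 0.993, -0.0, 0.0]
ft_force: [-0.2, -0.4, 0.4]
finger_gap: 0.085
gripper_force: 0.0
```

```bash
python3 go.py .4935 -.19 .015 166.8
python3 - <<'E'
from h import *
a=viewer.camera('side')[:,:,::-1];b=viewer.camera('top')[:,:,::-1]
c=cv2.resize(a[180:300,150:300],(500,400));d=cv2.resize(b[170:270,270:370],(300,300))
o=np.zeros((400,800,3),np.uint8);o[:,:500]=c;o[:300,500:]=d;cv2.imwrite('pics/near.png',o)
E
```

```text
t 2.6 tcp [ 0.4976 -0.1856  0.101 ] ft [-0.2 -0.4  0.4] gap 0.085 gf 0.0
units shift [ 0.062 -0.104  1.72 ] turn(deg) [-0.    0.05  0.08]
```

View pics/near.png

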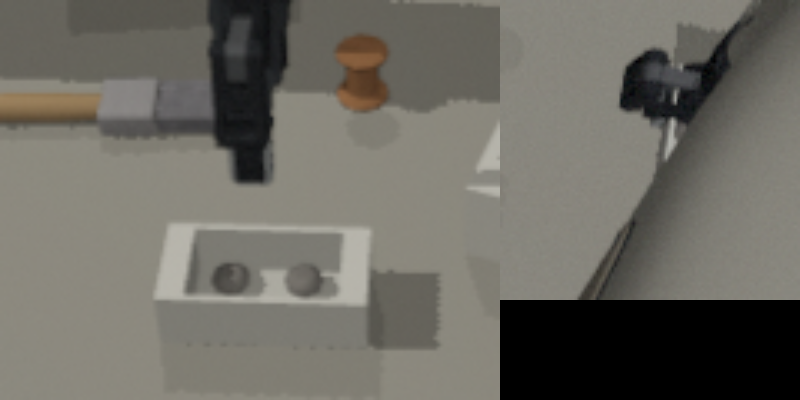

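The side view shows the finger above the tray's middle, clear of everything. Going down to grip shallowly.

Request:
arm_command(
  increments=[0.06, -0.1, 0, 0, 0, 0, 85, 0, 0, 0.5, 0, 0, 0, 85, 0, 0, 0.5, 0, 0, 0, 85, 0, 0, 0.4, 0, 0, 0, 85, 0, 0, 0.2, 0, 0, 0, 85, 0, 0, 0.1, 0, 0, 0, 85, 0, 0, 0, 0, 0, 0, 85, 0, 0, 0, 0, 0, 0, 72, 0, 0, 0, 0, 0, 0, 66, 0, 0, 0, 0, 0, 0, 63, 0, 0, 0, 0, 0, 0, 61, 0, 0, 0, 0, 0, 0, 59],
)

```text
time: 4.2
tcp_pos: [0.4934, -0.1906, 0.0152]
orientation: [0.115, 0.993, -0.0, 0.0]
ft_force: [-0.5, 0.3, -0.5]
finger_gap: 0.0591
gripper_force: 0.0
```

Request:
arm_command(
  increments=[0, 0, 0, 0, 0, 0, 57, 0, 0, 0, 0, 0, 0, 52, 0, 0, 0, 0, 0, 0, 45, 0, 0, 0, 0, 0, 0, 45, 0, 0, 0, 0, 0, 0, 45],
)

```text
time: 4.82
tcp_pos: [0.4934, -0.1907, 0.0152]
orientation: [0.115, 0.993, -0.0, -0.0]
ft_force: [-0.0, -0.5, 0.2]
finger_gap: 0.0452
gripper_force: 0.0
```

```bash
python3 go.py .4935 -.19 .016 166.8
python3 - <<'E'
from h import *
a=viewer.camera('side')[:,:,::-1]
cv2.imwrite('pics/grip.png',cv2.resize(a[220:300,180:280],(600,480),interpolation=cv2.INTER_CUBIC))
E
```

```text
t 4.83 tcp [ 0.4934 -0.1907  0.0152] ft [-0.  -0.5  0.2] gap 0.0452 gf 0.0
units shift [ 0.     0.013 -0.016] turn(deg) [-0.   -0.    0.02]
```

View pics/grip.png

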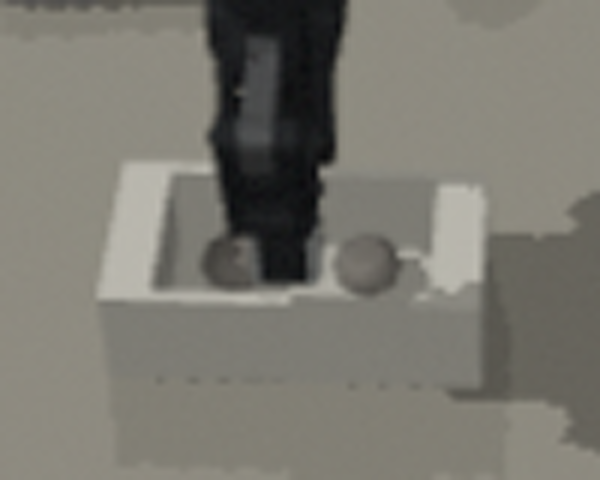

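Run:
```python
from h import *
def tip(px,tcp,yaw,ds):
    p=viewer.camera_params('side');d=R.from_quat(p['attitude']).apply([(px[0]-p['cx'])/p['fx'],(px[1]-p['cy'])/p['fy'],1]);e=p['eye']
    y=np.radians(yaw);n=np.array([np.sin(y),-np.cos(y),0]); n=n*np.sign(n[1])
    for k in ds:
        q=np.array(tcp)-n*k; t=((q-e)@n)/(d@n);P=e+t*d;print(k,P.round(4),'rel tcp z',round(P[2]-tcp[2],4))
print('open');tip((225.6,234.6),(.4976,-.1856,.101),166.8,(.0425,.05,.057))
print('45');tip((227.5,267.3),(.4934,-.1907,.0152),166.8,(.0225,.03,.037))
```

```text
open
0.0425 [ 0.4883 -0.2271  0.1382] rel tcp z 0.0372
0.05 [ 0.4877 -0.2346  0.1454] rel tcp z 0.0444
0.057 [ 0.4872 -0.2417  0.1522] rel tcp z 0.0512
45
0.0225 [ 0.488  -0.2125  0.0394] rel tcp z 0.0242
0.03 [ 0.4875 -0.2201  0.0478] rel tcp z 0.0326
0.037 [ 0.487  -0.2272  0.0555] rel tcp z 0.0403
```

The gap of 45 mm with no force, and a ray-cast tip height of about 0.039, mean the fingers closed above the walls. The real tips sit about 24 mm above the TCP here. I'll open, go lower, and check at a 66 mm opening.

Request:
arm_command(
  increments=[0, 0, 0, 0, 0, 0, 70, 0, 0, 0, 0, 0, 0, 85, 0, 0, 0, 0, 0, 0, 85, 0, 0, 0, 0, 0, 0, 85, 0, 0, 0.1, 0, 0, 0, 85, 0, 0, 0.1, 0, 0, 0, 85, 0, 0, 0.1, 0, 0, 0, 85, 0, 0, 0.1, 0, 0, 0, 85, 0, 0, 0, 0, 0, 0, 72, 0, 0, 0, 0, 0, 0, 66, 0, 0, 0, 0, 0, 0, 66],
)

```text
time: 6.25
tcp_pos: [0.4935, -0.1907, -0.0046]
orientation: [0.115, 0.993, -0.0, 0.0]
ft_force: [1.6, 0.0, 1.2]
finger_gap: 0.066
gripper_force: 0.0
```

```bash
python3 go.py .4935 -.19 -.005 166.8
python3 - <<'E'
from h import *
a=viewer.camera('side')[:,:,::-1]
cv2.imwrite('pics/grip2.png',cv2.resize(a[200:300,170:290],(600,500),interpolation=cv2.INTER_CUBIC))
E
```

```text
t 6.25 tcp [ 0.4935 -0.1907 -0.0046] ft [1.6 0.  1.2] gap 0.066 gf 0.0
units shift [0.003 0.014 0.007] turn(deg) [-0.01  0.02  0.02]
```

View pics/grip2.png

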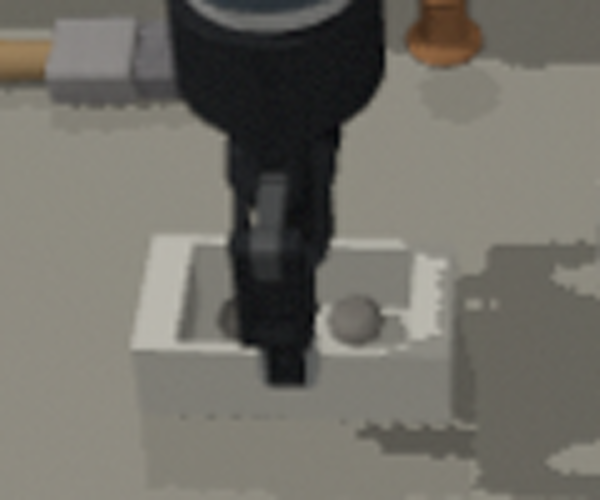

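The front finger is now outside the wall at (287,385), with the tip roughly 15–19 mm below the tray top. I'll raise 2 mm and grip.

Request:
arm_command(
  increments=[0, 0, -0.04, 0, 0, 0, 66, 0, 0, 0, 0, 0, 0, 63, 0, 0, 0, 0, 0, 0, 61, 0, 0, 0, 0, 0, 0, 59, 0, 0, 0, 0, 0, 0, 55, 0, 0, 0, 0, 0, 0, 50, 0, 0, 0, 0, 0, 0, 50, 0, 0, 0, 0, 0, 0, 50],
)

```text
time: 7.3
tcp_pos: [0.4934, -0.1906, -0.0022]
orientation: [0.115, 0.993, -0.0, 0.0]
ft_force: [-1.0, 1.3, 9.1]
finger_gap: 0.058
gripper_force: 63.0
```

Request:
arm_command(
  increments=[0, 0, -0.03, 0, 0, 0, 50, 0, 0, -0.06, 0, 0, 0, 50, 0, 0, -0.1, 0, 0, 0, 50, 0, 0, -0.15, 0, 0, 0, 50, 0, 0, -0.2, 0, 0, 0, 50, 0, 0, -0.25, 0, 0, 0, 50, 0, 0, -0.25, 0, 0, 0, 50, 0, 0, -0.25, 0, 0, 0, 50, 0, 0, -0.2, 0, 0, 0, 50, 0, 0, -0.15, 0, 0, 0, 50, 0, 0, -0.1, 0, 0, 0, 50, 0, 0, -0.05, 0, 0, 0, 50],
)

```text
time: 8.8
tcp_pos: [0.4933, -0.1906, 0.0868]
orientation: [0.115, 0.993, 0.0, -0.0]
ft_force: [0.5, 0.8, -2.0]
finger_gap: 0.0582
gripper_force: 64.4
```

```bash
python3 go.py .4775 .186 .09 173.8
python3 - <<'E'
from h import *
a=viewer.camera('side')[:,:,::-1]
cv2.imwrite('pics/lift.png',cv2.resize(a[150:290,150:310],(640,560),interpolation=cv2.INTER_CUBIC))
E
```

```text
t 8.8 tcp [ 0.4933 -0.1906  0.0868] ft [ 0.5  0.8 -2. ] gap 0.0582 gf 64.44138050079346
units shift [ 2.026  7.262 -0.064] turn(deg) [ 0.   -0.01 -6.98]
```

View pics/lift.png

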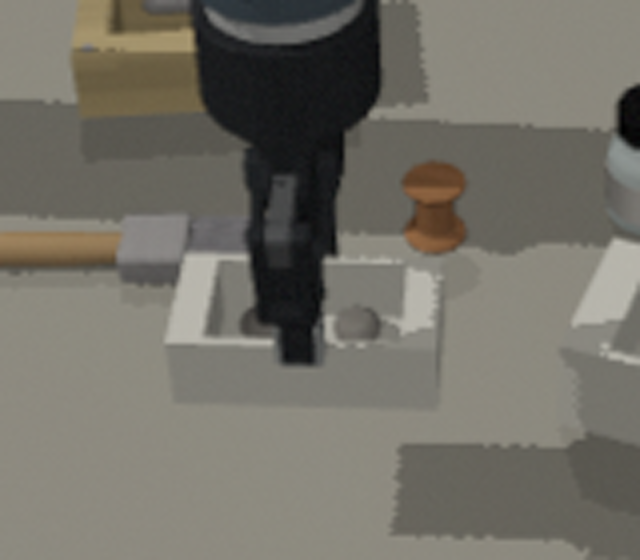

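Lifted level, with the tip about 14 mm below the tray's top and pebbles still inside. Carrying smoothly.

Request:
arm_command(
  increments=[0.01, 0.05, 0, 0, 0, 0, 50, 0.03, 0.1, 0, 0, 0, 0, 50, 0.06, 0.2, 0, 0, 0, 0, 50, 0.08, 0.3, 0, 0, 0, -0.05, 50, 0.11, 0.4, 0, 0, 0, -0.1, 50, 0.11, 0.4, 0, 0, 0, -0.15, 50, 0.11, 0.4, 0, 0, 0, -0.15, 50, 0.11, 0.4, 0, 0, 0, -0.15, 50, 0.11, 0.4, 0, 0, 0, -0.15, 50, 0.11, 0.4, 0, 0, 0, -0.15, 50, 0.11, 0.4, 0, 0, 0, -0.15, 50, 0.11, 0.4, 0, 0, 0, -0.15, 50],
)

```text
time: 10.35
tcp_pos: [0.4775, 0.0102, 0.0868]
orientation: [0.062, 0.998, 0.0, 0.0]
ft_force: [-0.6, 0.1, -3.2]
finger_gap: 0.0577
gripper_force: 64.5
```

```bash
python3 go.py .4775 .186 .09 173.8
```

```text
t 10.35 tcp [0.4775 0.0102 0.0868] ft [-0.6  0.1 -3.2] gap 0.0577 gf 64.49610471725464
units shift [ 0.433  3.49  -0.064] turn(deg) [ 0.01  0.01 -0.88]
```

Request:
arm_command(
  increments=[0.06, 0.4, 0, 0, 0, -0.1, 50, 0.06, 0.4, 0, 0, 0, -0.08, 50, 0.05, 0.4, 0, 0, 0, 0, 50, 0.05, 0.4, 0, 0, 0, 0, 50, 0.05, 0.4, 0, 0, 0, 0, 50, 0.05, 0.4, 0, 0, 0, 0, 50, 0.04, 0.35, 0, 0, 0, 0, 50, 0.03, 0.28, 0, 0, 0, 0, 50, 0.02, 0.2, 0, 0, 0, 0, 50, 0.01, 0.13, 0, 0, 0, 0, 50, 0.01, 0.08, 0, 0, 0, 0, 50, 0, 0.05, 0, 0, 0, 0, 50],
)

```text
time: 11.85
tcp_pos: [0.4762, 0.1841, 0.0866]
orientation: [0.055, 0.998, -0.0, -0.0]
ft_force: [0.4, -0.6, -1.5]
finger_gap: 0.0579
gripper_force: 64.5
```

```bash
python3 go.py .4775 .186 .09 173.8
python3 - <<'E'
from h import *
a=viewer.camera('side')[:,:,::-1];b=viewer.camera('top')[:,:,::-1]
cv2.imwrite('pics/s_hover.png',a);cv2.imwrite('pics/t_hover.png',b)
o=np.hstack([cv2.resize(a[80:200,140:260],(400,400),interpolation=cv2.INTER_CUBIC),cv2.resize(b[180:300,100:220],(400,400),interpolation=cv2.INTER_CUBIC)]);cv2.imwrite('pics/hover.png',o)
E
```

```text
t 11.85 tcp [0.4762 0.1841 0.0866] ft [ 0.4 -0.6 -1.5] gap 0.0579 gf 64.50772762298584
units shift [-0.022  0.04  -0.067] turn(deg) [-0.01 -0.   -0.1 ]
```

View pics/hover.png

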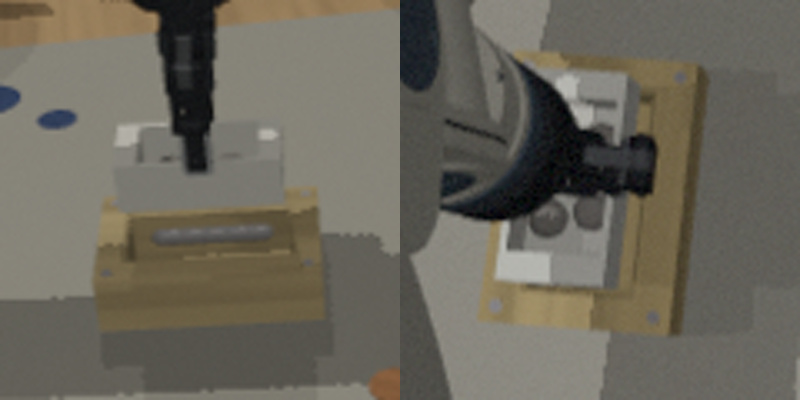

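Hover view: the tray is level over the holder with pebbles in it. In the top crop its right-edge corners are at (638,75) and (612,288), and in the side crop its lower front edge runs from (117,203) to (283,211). Next I measure the tray centre against the holder.

Run:
```python
from h import *
f=lambda u,v:(100+(u-400)/(400/120)-.4,180+v/(400/120)-.4)
w=ray('top',[f(638,75),f(612,288),f(495,278)],.127)
print(w.round(4),np.linalg.norm(np.diff(w,axis=0),axis=1)); e=w[0]-w[1];print('ang',np.degrees(np.arctan2(e[1],e[0])))
print('centre top (diag TR,BL)',(w[0]+w[2])[:]*0+w[0:2].mean(0)+ (w[2]-w[1])/2)
g=lambda u,v:(140+u/(400/120)-.4,80+v/(400/120)-.4)
s=ray('side',[g(117,203),g(283,211)],.0888);print(s.round(4),np.linalg.norm(s[1]-s[0]),np.degrees(np.arctan2(*(s[1]-s[0])[::-1])))
n=np.array([.108,.994]);print('centre side',s.mean(0)+.03*n)
# holder top rear/front edges in both pics by side: front top edge corners
```

```text
[[0.5315 0.1409]
 [0.4128 0.1548]
 [0.4209 0.2193]] [0.1195415  0.06494515]
ang -6.679827216107994
centre top (diag TR,BL) [0.4762105  0.18008372]
[[0.4126 0.1754]
 [0.5303 0.1396]] 0.12292541796422474 -16.905984603285507
centre side [0.47469566 0.18734142]
```

Request:
arm_command(
  increments=[-0.02, 0.035, 0.05, 0, 0, 0, 50, 0, 0, 0.1, 0, 0, 0, 50, 0, 0, 0.15, 0, 0, 0, 50, 0, 0, 0.15, 0, 0, 0, 50, 0, 0, 0.15, 0, 0, 0, 50, 0, 0, 0.1, 0, 0, 0, 50, 0, 0, 0.06, 0, 0, 0, 50, 0, 0, 0.06, 0, 0, 0, 50, 0, 0, 0.04, 0, 0, 0, 50, 0, 0, 0.04, 0, 0, 0, 50, 0, 0, 0, 0, 0, 0, 50],
)

```text
time: 13.32
tcp_pos: [0.4777, 0.1859, 0.0435]
orientation: [0.055, 0.999, 0.0, 0.001]
ft_force: [-5.8, -0.1, 17.4]
finger_gap: 0.0582
gripper_force: 66.7
```

```bash
python3 go.py .4772 .1858 .04 173.8; python3 -c "
from h import *
print(sensors.get_state()['wrist_torque'].round(2))"
```

```text
t 13.32 tcp [0.4777 0.1859 0.0435] ft [-5.8 -0.1 17.4] gap 0.0582 gf 66.65086627006531
units shift [ 0.009 -0.002  0.07 ] turn(deg) [ 0.02  0.12 -0.07]
[-0.65  1.34 -0.12]
```

Contact came at the mouth with 17 N up, so it is off-line. I'll back off 6 mm and measure the tray's lower edges at the holder-top plane by colour transitions (same plane, so no parallax).

Request:
arm_command(
  increments=[0, 0, -0.06, 0, 0, 0, 50, 0, 0, -0.06, 0, 0, 0, 50, 0, 0, 0, 0, 0, 0, 50],
)

```text
time: 13.7
tcp_pos: [0.4775, 0.1858, 0.0478]
orientation: [0.055, 0.999, 0.0, 0.0]
ft_force: [-1.1, 0.5, -3.4]
finger_gap: 0.058
gripper_force: 64.5
```

```bash
cat > edge.py <<'E'
from h import *
s=sensors.get_state();tcp=s['tcp_pos'];print(tcp.round(4),s['ft_force'].round(1))
zb=tcp[2]+.002
M=R.from_quat(s['orientation']).as_matrix();ex=-M[:,0];ey=M[:,1]  # ex ~ world +x, ey ~ +y
for n in('top','side'):
    im=viewer.camera(n)[:,:,::-1];cv2.imwrite(f'pics/e_{n}_{int(s["time"]*100)}.png',im)
    sat=cv2.GaussianBlur(cv2.cvtColor(im,cv2.COLOR_BGR2HSV)[:,:,1],(3,3),0).astype(np.float32)
    def scan(z,base,d,rng):
        t=np.arange(rng[0],rng[1],.0005);P=(tcp+base)[None]+t[:,None]*d;P[:,2]=z
        q=proj(n,P).astype(np.float32);v=cv2.remap(sat,q[:,0].copy(),q[:,1].copy(),1).ravel()
        i=np.where(v>45)[0];return round(float(t[i[0]])*1000,1) if len(i) else None
    # distance outward from centre where the white turns to wood (plane of tray bottom), front (-y) side
    print(n,'front',[scan(zb,ex*a,-ey,(.02,.05)) for a in(-.055,-.045,-.035,-.025,.025,.035,.045,.055)])
    print(n,'-x end',[scan(zb,ey*a,-ex,(.05,.08)) for a in(-.02,-.01,0,.01,.02)])
    print(n,'+x end',[scan(zb,ey*a,ex,(.05,.08)) for a in(-.02,-.01,0,.01,.02)])
E
python3 edge.py
```

```text
[0.4775 0.1858 0.0478] [-1.1  0.5 -3.4]
top front [30.5, 30.5, 30.5, 30.5, 31.0, 30.5, 30.5, 30.5]
top -x end [59.5, 59.0, 59.0, 59.5, 59.5]
top +x end [67.0, 67.0, 67.5, 67.0, 50.0]
side front [28.5, 28.0, 28.0, 27.5, 28.0, 28.0, 28.0, 27.5]
side -x end [60.5, 62.5, 63.5, 64.5, 66.0]
side +x end [60.0, 60.0, 60.0, 59.5, 60.0]
```

The tray sits exactly where the TCP says, within about 1 mm, so the holder estimate is off. I'll re-measure the holder by its clean outer silhouette edges.

Run:
```python
from h import *
c=np.array([.4775,.186,.046]);y=np.radians(-6.2);ex=np.array([np.cos(y),np.sin(y),0]);ey=np.array([-np.sin(y),np.cos(y),0])
for n in('top','side'):
    im=cv2.imread(f'pics/{n}0.png');h=cv2.cvtColor(im,cv2.COLOR_BGR2HSV);sat=cv2.GaussianBlur(h[:,:,1],(3,3),0).astype(np.float32);val=h[:,:,2].astype(np.float32)
    def samp(img,base,d,t):
        q=proj(n,(c+base)[None]+t[:,None]*d).astype(np.float32);return cv2.remap(img,q[:,0].copy(),q[:,1].copy(),1).ravel()
    def edge(base,d,lo,hi):
        t=np.arange(lo,hi,.0005);v=samp(sat,base,d,t);i=np.where(v<53)[0];return round(t[i[0]]*1e3,1) if len(i) else None
    A=np.array([-.07,-.05,-.03,0,.03,.05,.07]);B=np.array([-.045,-.03,-.015,.015,.03,.045])
    print(n,'+y(58)',[edge(ex*a,ey,.05,.075) for a in A]);print(n,'-y(58)',[edge(ex*a,-ey,.05,.085) for a in A])
    print(n,'+x(84)',[edge(ey*b,ex,.075,.1) for b in B]);print(n,'-x(84)',[edge(ey*b,-ex,.075,.1) for b in B])
    t=np.arange(-.045,.0451,.0015)
    print('val along y',*[int(round(v)) for v in np.mean([samp(val,ex*a,ey,t) for a in np.arange(-.03,.031,.005)],0)])
    t=np.arange(.048,.0801,.0015)
    for sg in(1,-1):print('val along x',sg,*[int(round(v)) for v in np.mean([samp(val,ey*b,sg*ex,t) for b in np.arange(-.02,.021,.005)],0)])
```

```text
top +y(58) [np.float64(50.0), np.float64(59.5), np.float64(59.5), np.float64(59.5), np.float64(59.5), np.float64(59.5), np.float64(59.0)]
top -y(58) [np.float64(65.0), np.float64(65.0), np.float64(65.0), np.float64(65.5), np.float64(65.5), np.float64(65.5), np.float64(66.0)]
top +x(84) [np.float64(75.0), np.float64(84.5), np.float64(85.0), np.float64(85.0), np.float64(85.0), np.float64(75.0)]
top -x(84) [np.float64(75.0), np.float64(84.5), np.float64(84.5), np.float64(84.5), np.float64(84.5), np.float64(84.0)]
val along y 158 160 160 160 159 158 159 157 148 145 152 155 156 156 156 155 154 154 155 156 157 155 154 151 147 145 144 143 143 142 140 138 135 132 131 130 128 127 125 125 124 109 97 95 90 78 80 82 79 74 77 99 116 121 131 136 136 135 133 132 132
val along x 1 140 140 140 138 133 123 114 110 117 129 136 139 140 142 143 143 143 143 143 143 143 144
val along x -1 107 106 106 106 106 105 105 104 104 107 117 133 144 148 149 149 149 148 149 149 149 149
side +y(58) [np.float64(61.5), np.float64(63.0), np.float64(62.5), np.float64(62.5), np.float64(62.0), np.float64(62.5), np.float64(61.5)]
side -y(58) [None, None, None, None, None, None, None]
side +x(84) [np.float64(84.5), np.float64(85.0), np.float64(85.0), np.float64(84.0), np.float64(84.5), np.float64(84.5)]
side -x(84) [np.float64(75.0), np.float64(85.5), np.float64(85.0), np.float64(85.0), np.float64(85.0), np.float64(85.0)]
val along y 140 146 151 154 155 156 155 154 147 139 129 118 109 101 97 96 96 97 97 97 93 87 82 79 77 78 80 84 87 92 96 100 103 104 104 102 101 100 99 99 98 98 98 98 98 98 98 100 106 113 120 125 129 130 131 131 132 132 132 131 131
val along x 1 89 89 89 90 90 90 90 92 101 121 133 140 141 141 141 142 142 142 142 142 142 142
val along x -1 100 100 100 99 97 92 87 81 85 96 112 127 138 145 147 147 147 147 147 147 147 147
```

Holder silhouette: x is right, y is about 1 mm more, and the recess's inner edges suggest about 1 mm less in x, which agrees with the −x contact force. Shift and feel again.

Request:
arm_command(
  increments=[0.03, 0.02, 0, 0, 0, 0, 50, 0, 0, 0.04, 0, 0, 0, 50, 0, 0, 0.04, 0, 0, 0, 50, 0, 0, 0.04, 0, 0, 0, 50, 0, 0, 0.03, 0, 0, 0, 50, 0, 0, 0, 0, 0, 0, 50],
)

```text
time: 14.55
tcp_pos: [0.4758, 0.1869, 0.04]
orientation: [0.055, 0.998, -0.0, -0.0]
ft_force: [0.3, -0.4, -1.8]
finger_gap: 0.0581
gripper_force: 64.5
```

```bash
python3 go.py .4763 .1868 .04 173.8; python3 -c "
from h import *
print(sensors.get_state()['wrist_torque'].round(2))"
```

```text
t 14.55 tcp [0.4758 0.1869 0.04  ] ft [ 0.3 -0.4 -1.8] gap 0.0581 gf 64.52134609222412
units shift [-0.01  -0.001  0.   ] turn(deg) [-0.   -0.02 -0.08]
[-0.02  0.01 -0.01]
```

It is in the mouth and free. Continuing down to the strips.

Request:
arm_command(
  increments=[0, 0, 0.04, 0, 0, 0, 50, 0, 0, 0.04, 0, 0, 0, 50, 0, 0, 0.04, 0, 0, 0, 50, 0, 0, 0.04, 0, 0, 0, 50, 0, 0, 0.04, 0, 0, 0, 50, 0, 0, 0.03, 0, 0, 0, 50, 0, 0, 0, 0, 0, 0, 50],
)

```text
time: 15.42
tcp_pos: [0.4759, 0.1869, 0.0286]
orientation: [0.055, 0.998, -0.0, -0.0]
ft_force: [0.1, -1.0, -1.8]
finger_gap: 0.0577
gripper_force: 64.5
```

Request:
arm_command(
  increments=[0, 0, 0.03, 0, 0, 0, 50, 0, 0, 0.02, 0, 0, 0, 50, 0, 0, 0.02, 0, 0, 0, 50, 0, 0, 0, 0, 0, 0, 50],
)

```text
time: 15.92
tcp_pos: [0.4765, 0.1876, 0.0258]
orientation: [0.055, 0.999, 0.001, 0.001]
ft_force: [0.5, 2.5, 4.7]
finger_gap: 0.0578
gripper_force: 65.2
```

Request:
arm_command(
  increments=[0, 0, 0.03, 0, 0, 0, 50, 0, 0, 0.03, 0, 0, 0, 50, 0, 0, 0, 0, 0, 0, 50],
)

```text
time: 16.3
tcp_pos: [0.4767, 0.1872, 0.0229]
orientation: [0.055, 0.998, 0.0, 0.001]
ft_force: [-0.9, 1.5, 6.3]
finger_gap: 0.0581
gripper_force: 65.5
```

It slides at about 8 N. Release, lift, close to 50 mm to sit on both long walls.

Request:
arm_command(
  increments=[0, 0, 0, 0, 0, 0, 62, 0, 0, 0, 0, 0, 0, 68, 0, 0, 0, 0, 0, 0, 80, 0, 0, 0, 0, 0, 0, 80, 0, 0, -0.3, 0, 0, 0, 80, 0, 0, -0.4, 0, 0, 0, 80, 0, 0, -0.3, 0, 0, 0, 70, 0, 0, 0, 0, 0, 0, 50, 0, 0, 0, 0, 0, 0, 50, 0, 0, 0, 0, 0, 0, 50, 0, 0, 0, 0, 0, 0, 50],
)

```text
time: 17.68
tcp_pos: [0.4757, 0.1869, 0.0717]
orientation: [0.055, 0.998, -0.0, -0.0]
ft_force: [-0.3, -0.3, 0.4]
finger_gap: 0.0499
gripper_force: 0.0
```

```bash
python3 go.py .4762 .1870 .044 173.8
```

```text
t 17.68 tcp [0.4757 0.1869 0.0717] ft [-0.3 -0.3  0.4] gap 0.0499 gf 0.0
units shift [-0.011  0.004  0.554] turn(deg) [-0.02 -0.05 -0.08]
```

Request:
arm_command(
  increments=[0, 0, 0.2, 0, 0, 0, 50, 0, 0, 0.2, 0, 0, 0, 50, 0, 0, 0.14, 0, 0, 0, 50, 0, 0, 0.06, 0, 0, 0, 50, 0, 0, 0.03, 0, 0, 0, 50, 0, 0, 0, 0, 0, 0, 50],
)

```text
time: 18.42
tcp_pos: [0.476, 0.187, 0.0408]
orientation: [0.055, 0.998, 0.0, 0.0]
ft_force: [-0.1, 0.8, -0.3]
finger_gap: 0.0502
gripper_force: 0.0
```

Request:
arm_command(
  increments=[0, 0, 0.04, 0, 0, 0, 50, 0, 0, 0.04, 0, 0, 0, 50, 0, 0, 0.03, 0, 0, 0, 50, 0, 0, 0, 0, 0, 0, 50],
)

```text
time: 18.92
tcp_pos: [0.4759, 0.1869, 0.035]
orientation: [0.055, 0.998, -0.0, -0.0]
ft_force: [0.7, 0.2, -0.5]
finger_gap: 0.0504
gripper_force: 0.0
```

Request:
arm_command(
  increments=[0, 0, 0.04, 0, 0, 0, 50, 0, 0, 0.04, 0, 0, 0, 50, 0, 0, 0, 0, 0, 0, 50],
)

```text
time: 19.3
tcp_pos: [0.4763, 0.187, 0.0314]
orientation: [0.055, 0.998, 0.0, 0.0]
ft_force: [-0.9, -0.3, 3.4]
finger_gap: 0.0501
gripper_force: 1.7
```

Contact at TCP z ≈ 0.032, so flush should come near 0.015. Pushing both sides.

Request:
arm_command(
  increments=[0, 0, 0.04, 0, 0, 0, 50, 0, 0, 0.04, 0, 0, 0, 50, 0, 0, 0.04, 0, 0, 0, 50, 0, 0, 0, 0, 0, 0, 50],
)

```text
time: 19.8
tcp_pos: [0.476, 0.1869, 0.025]
orientation: [0.055, 0.998, -0.0, -0.0]
ft_force: [0.4, -0.8, 0.9]
finger_gap: 0.0499
gripper_force: 0.6
```

```bash
cat > top.py <<'E'
from h import *
s=sensors.get_state();print(s['time'],s['tcp_pos'].round(4),s['ft_force'].round(1))
c=np.array([.4762,.187,0]);M=R.from_quat([.055,.9985,0,0]).as_matrix();ex=-M[:,0];ey=M[:,1]
n='side';im=viewer.camera(n)[:,:,::-1];cv2.imwrite(f'pics/top_{int(s["time"]*100)}.png',im)
sat=cv2.cvtColor(im,cv2.COLOR_BGR2HSV)[:,:,1].astype(np.float32)
z=np.arange(.02,.1,.0005)
for yy in(.03,-.03):
    o=[]
    for a in(-.057,-.052,-.047,.047,.052,.057):
        P=(c+ex*a+ey*yy)[None]+z[:,None]*[0,0,1];q=proj(n,P).astype(np.float32)
        v=cv2.remap(sat,q[:,0].copy(),q[:,1].copy(),1).ravel();w=z[v<48];o.append((round(w.min(),4),round(w.max(),4)) if len(w) else None)
    print('back' if yy>0 else 'front','white z range',*[(float(a),float(b)) for a,b in o])
E
python3 top.py
```

```text
19.8 [0.476  0.1869 0.025 ] [ 0.4 -0.8  0.9]
back white z range (0.02, 0.0995) (0.02, 0.0995) (0.02, 0.0995) (0.02, 0.0995) (0.02, 0.0995) (0.02, 0.0995)
front white z range (0.045, 0.0655) (0.045, 0.0905) (0.0455, 0.095) (0.0455, 0.095) (0.045, 0.0945) (0.0455, 0.0945)
```

```bash
cat > prof.py <<'E'
import sys
from h import *
im=cv2.imread(sys.argv[1]);h=cv2.cvtColor(im,cv2.COLOR_BGR2HSV)
c=np.array([.4762,.187,0]);M=R.from_quat([.055,.9985,0,0]).as_matrix();ex=-M[:,0];ey=M[:,1]
z=np.arange(.03,.092,.002)
for yy in(.03,-.03):
    for a in(-.052,.052):
        P=(c+ex*a+ey*yy)[None]+z[:,None]*[0,0,1];q=proj('side',P).astype(np.float32)
        for ch in(1,2):
            v=cv2.remap(h[:,:,ch].astype(np.float32),q[:,0].copy(),q[:,1].copy(),1).ravel();print(yy,a,'SV'[ch-1],*v.astype(int))
E
python3 prof.py pics/top_1979.png || ls pics
```

```text
crop0.png
crop1.png
e_side_1370.png
e_top_1370.png
grip.png
grip2.png
hover.png
lift.png
near.png
s_hover.png
side0.png
t_hover.png
top0.png
top_1980.png[ WARN:0@0.426] global loadsave.cpp:275 findDecoder imread_('pics/top_1979.png'): can't open/read file: check file path/integrity
Traceback (most recent call last):
  File "prof.py", line 3, in <module>
    im=cv2.imread(sys.argv[1]);h=cv2.cvtColor(im,cv2.COLOR_BGR2HSV)
                                 ~~~~~~~~~~~~^^^^^^^^^^^^^^^^^^^^^^
cv2.error: OpenCV(4.12.0) /io/opencv/modules/imgproc/src/color.cpp:199: error: (-215:Assertion failed) !_src.empty() in function 'cvtColor'
```

```bash
python3 prof.py pics/top_1980.png
```

```text
0.03 -0.052 S 18 17 18 17 16 16 15 15 15 15 14 15 18 24 51 73 88 64 44 27 25 25 25 25 25 25 25 25 24 25 25
0.03 -0.052 V 132 131 132 150 170 175 177 177 177 177 177 177 175 170 152 143 140 139 137 135 134 134 134 134 135 135 135 134 134 134 134
0.03 0.052 S 19 19 17 17 17 16 16 16 17 17 17 17 18 27 62 79 83 65 45 29 25 25 25 25 25 25 25 25 25 25 25
0.03 0.052 V 132 132 132 154 171 176 177 171 155 143 133 132 131 131 131 135 139 139 137 134 134 134 134 134 134 134 134 134 135 135 135
-0.03 -0.052 S 92 92 93 93 93 93 85 58 35 20 18 18 18 18 19 19 19 19 19 19 19 18 17 17 18 20 22 26 31 36 45
-0.03 -0.052 V 117 117 115 114 114 110 107 111 116 119 119 120 121 122 127 131 133 133 133 133 132 135 139 159 170 172 171 168 163 161 156
-0.03 0.052 S 93 95 94 93 92 94 79 56 33 21 18 18 19 19 18 17 17 17 18 19 20 19 18 17 16 16 16 17 17 17 17
-0.03 0.052 V 108 110 112 113 114 113 113 113 117 119 120 120 121 122 128 131 132 132 132 132 132 133 144 170 175 177 176 166 152 137 133
```

The profile hints at a sideways tilt (back edge near 0.057, front edge near 0.074), so I'll spend the last view on it.

Run:
```python
from h import *
a=cv2.imread('pics/top_1980.png');b=viewer.camera('top')[:,:,::-1]
cv2.imwrite('pics/v10.png',np.hstack([cv2.resize(a[100:190,155:245],(450,450),interpolation=cv2.INTER_CUBIC),cv2.resize(b[190:290,125:195],(315,450),interpolation=cv2.INTER_CUBIC)]))
```

```text
(no output)
```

View pics/v10.png

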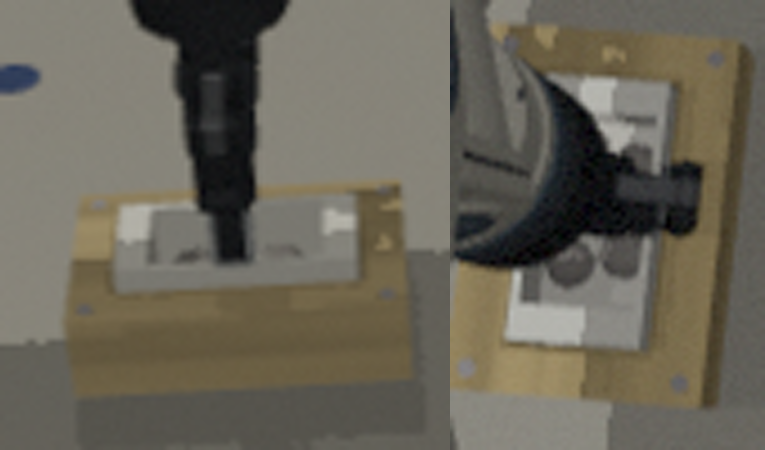

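The tray is level in the recess, about 11 mm proud: front and back top edges are both near z 0.057, and the bright patches are only light and shadow. The fingers rest on the long walls and the pebbles are in. Continuing the push.

Request:
arm_command(
  increments=[0, 0, 0.03, 0, 0, 0, 50, 0, 0, 0.03, 0, 0, 0, 50, 0, 0, 0.03, 0, 0, 0, 50, 0, 0, 0.03, 0, 0, 0, 50],
)

```text
time: 20.4
tcp_pos: [0.476, 0.187, 0.0191]
orientation: [0.055, 0.998, -0.0, 0.0]
ft_force: [0.2, -0.5, 4.0]
finger_gap: 0.0503
gripper_force: 2.2
```

```bash
python3 top.py; python3 prof.py $(ls -t pics/top_*.png|head -1)
```

```text
20.4 [0.476  0.187  0.0191] [ 0.2 -0.5  4. ]
back white z range (0.02, 0.0995) (0.02, 0.0995) (0.02, 0.0995) (0.02, 0.0995) (0.02, 0.0995) (0.02, 0.0995)
front white z range (0.0455, 0.0625) (0.045, 0.0855) (0.0455, 0.0895) (0.045, 0.0895) (0.045, 0.089) (0.0455, 0.0895)
0.03 -0.052 S 17 16 16 16 16 16 16 15 15 16 18 43 69 90 89 89 87 63 42 26 25 24 23 23 24 25 25 25 24 23 24
0.03 -0.052 V 152 171 175 177 177 177 177 177 177 177 175 154 139 131 133 136 139 139 137 135 135 135 135 135 134 134 134 134 134 134 134
0.03 0.052 S 17 16 16 16 16 18 18 18 18 18 26 55 77 92 94 93 86 66 45 29 25 25 24 24 23 23 25 25 25 25 25
0.03 0.052 V 165 174 176 177 170 153 142 134 132 131 127 111 100 93 93 113 133 137 136 135 135 135 135 135 135 134 134 134 134 135 134
-0.03 -0.052 S 95 94 93 92 92 92 85 59 36 22 19 19 19 18 17 17 18 18 18 18 18 18 19 21 22 25 31 37 48 58 74
-0.03 -0.052 V 117 117 115 114 114 114 114 115 118 121 123 127 130 133 132 132 132 131 132 136 158 170 171 169 167 164 164 159 151 150 141
-0.03 0.052 S 91 94 93 93 93 93 78 57 33 22 18 19 18 17 17 17 17 18 18 16 16 16 16 16 17 18 18 18 18 25 56
-0.03 0.052 V 108 111 113 114 114 114 113 115 118 120 121 128 131 132 132 132 131 131 147 162 173 176 177 177 165 152 138 133 131 128 110
```

Request:
arm_command(
  increments=[0, 0, 0.03, 0, 0, 0, 50, 0, 0, 0.03, 0, 0, 0, 50, 0, 0, 0.02, 0, 0, 0, 50, 0, 0, 0, 0, 0, 0, 50],
)

```text
time: 20.95
tcp_pos: [0.4759, 0.1869, 0.015]
orientation: [0.055, 0.998, -0.0, -0.0]
ft_force: [0.8, -0.1, 1.7]
finger_gap: 0.0498
gripper_force: 0.9
```

Request:
arm_command(
  increments=[0, 0, 0.02, 0, 0, 0, 50, 0, 0, 0, 0, 0, 0, 50],
)

```text
time: 21.2
tcp_pos: [0.476, 0.1869, 0.0149]
orientation: [0.055, 0.998, 0.0, 0.0]
ft_force: [-2.0, -0.7, 11.3]
finger_gap: 0.05
gripper_force: 6.2
```

Request:
arm_command(
  increments=[0, 0, 0.02, 0, 0, 0, 50, 0, 0, 0, 0, 0, 0, 50],
)

```text
time: 21.45
tcp_pos: [0.4761, 0.187, 0.0148]
orientation: [0.055, 0.999, 0.0, 0.001]
ft_force: [-6.3, -1.1, 23.2]
finger_gap: 0.0499
gripper_force: 11.9
```

It stopped hard at 0.0148 with 23 N. Lift off and check flushness.

Request:
arm_command(
  increments=[0, 0, -0.1, 0, 0, 0, 50, 0, 0, -0.4, 0, 0, 0, 50, 0, 0, -0.8, 0, 0, 0, 40, 0, 0, -0.9, 0, 0, 0, 20, 0, 0, -0.5, 0, 0, 0, 0, 0, 0, 0, 0, 0, 0, 0, 0, 0, 0, 0, 0, 0, 0, 0, 0, 0, 0, 0, 0, 0],
)

```text
time: 22.45
tcp_pos: [0.4753, 0.1868, 0.1469]
orientation: [0.055, 0.998, -0.0, -0.001]
ft_force: [0.7, -0.1, -0.0]
finger_gap: -0.0004
gripper_force: 0.0
```

```bash
python3 top.py; python3 prof.py $(ls -t pics/top_*.png|head -1)
python3 - <<'E'
from h import *
import glob,os
im=cv2.imread(max(glob.glob('pics/top_*.png'),key=os.path.getmtime));h=cv2.cvtColor(im,cv2.COLOR_BGR2HSV)
m=cv2.inRange(h,(0,0,90),(180,45,255));r=np.zeros_like(m)
c=np.array([.4762,.187,.046]);M=R.from_quat([.055,.9985,0,0]).as_matrix();ex=-M[:,0];ey=M[:,1]
P=[c+ex*a+ey*b for a,b in((-.07,-.045),(.07,-.045),(.07,.045),(-.07,.045))]
cv2.fillPoly(r,[proj('side',P).astype(int)],255);m&=r
k=max(cv2.findContours(m,0,1)[0],key=cv2.contourArea);w=ray('side',k[:,0],.046);q=cv2.minAreaRect(w.astype(np.float32));print(q)
E
```

```text
22.45 [0.4753 0.1868 0.1469] [ 0.7 -0.1 -0. ]
back white z range (0.02, 0.0995) (0.02, 0.0995) (0.02, 0.0995) (0.02, 0.0995) (0.02, 0.0995) (0.02, 0.0995)
front white z range (0.0455, 0.0605) (0.045, 0.083) (0.0455, 0.086) (0.0455, 0.0855) (0.045, 0.0855) (0.0455, 0.0855)
0.03 -0.052 S 16 15 15 15 15 15 15 17 29 49 74 84 89 90 90 89 87 63 42 27 25 24 23 23 23 23 24 25 24 23 24
0.03 -0.052 V 175 175 175 175 175 175 175 174 164 153 139 133 130 128 131 134 137 136 135 133 132 132 132 132 132 133 133 133 132 132 133
0.03 0.052 S 16 16 16 16 16 16 16 19 26 49 72 86 90 91 89 89 86 67 46 28 24 24 25 25 24 24 24 24 25 25 24
0.03 0.052 V 175 175 175 175 175 175 175 173 168 153 139 134 131 129 129 132 135 136 135 133 133 133 133 133 132 132 132 132 133 133 133
-0.03 -0.052 S 95 93 94 95 95 95 87 59 37 23 21 19 18 18 17 17 17 17 17 18 19 20 20 22 22 27 39 53 69 82 88
-0.03 -0.052 V 115 115 113 112 112 112 113 116 120 125 129 130 130 130 151 169 173 172 171 169 168 167 166 164 161 156 151 145 139 135 133
-0.03 0.052 S 94 93 93 92 92 93 78 57 33 21 17 18 17 17 17 16 16 16 16 16 16 16 16 16 16 16 17 27 50 75 88
-0.03 0.052 V 106 108 111 112 113 112 112 114 120 125 128 130 134 143 164 172 175 175 175 175 175 175 175 175 175 175 174 167 153 139 133
((0.47696512937545776, 0.18697595596313477), (0.06440626084804535, 0.12126241624355316), 83.70055389404297)
```

It reads nearly flush, perhaps 1–2 mm proud. I'll press each end with shut fingers.

Request:
arm_command(
  increments=[-0.52, 0, 0.3, 0, 0, 0, 0, -0.52, 0, 0.5, 0, 0, 0, 0, 0, 0, 0.5, 0, 0, 0, 0, 0, 0, 0.3, 0, 0, 0, 0, 0, 0, 0.16, 0, 0, 0, 0, 0, 0, 0.08, 0, 0, 0, 0, 0, 0, 0, 0, 0, 0, 0],
)

```text
time: 23.38
tcp_pos: [0.5277, 0.1814, 0.0566]
orientation: [0.055, 0.999, 0.0, 0.0]
ft_force: [0.1, -0.5, 0.4]
finger_gap: 0.0001
gripper_force: 0.0
```

Request:
arm_command(
  increments=[0, 0, 0.06, 0, 0, 0, 0, 0, 0, 0.06, 0, 0, 0, 0, 0, 0, 0.04, 0, 0, 0, 0, 0, 0, 0.0, 0, 0, 0, 0],
)

```text
time: 23.88
tcp_pos: [0.5275, 0.1812, 0.048]
orientation: [0.055, 0.998, -0.0, -0.0]
ft_force: [-0.8, 0.1, -0.4]
finger_gap: 0.0002
gripper_force: 0.0
```

Request:
arm_command(
  increments=[0, 0, 0.04, 0, 0, 0, 0, 0, 0, 0.04, 0, 0, 0, 0, 0, 0, 0, 0, 0, 0, 0],
)

```text
time: 24.25
tcp_pos: [0.5275, 0.1812, 0.044]
orientation: [0.055, 0.998, -0.0, -0.0]
ft_force: [0.3, -0.3, 0.0]
finger_gap: 0.0002
gripper_force: 0.0
```

Request:
arm_command(
  increments=[0, 0, 0.05, 0, 0, 0, 0, 0, 0, 0.05, 0, 0, 0, 0, 0, 0, 0.05, 0, 0, 0, 0, 0, 0, 0.05, 0, 0, 0, 0, 0, 0, 0, 0, 0, 0, 0],
)

```text
time: 24.88
tcp_pos: [0.5275, 0.1812, 0.0339]
orientation: [0.055, 0.998, -0.0, -0.0]
ft_force: [-0.2, -0.6, -0.4]
finger_gap: 0.0001
gripper_force: 0.0
```

Request:
arm_command(
  increments=[0, 0, 0.04, 0, 0, 0, 0, 0, 0, 0.04, 0, 0, 0, 0, 0, 0, 0.02, 0, 0, 0, 0, 0, 0, 0, 0, 0, 0, 0],
)

```text
time: 25.38
tcp_pos: [0.5276, 0.1812, 0.0291]
orientation: [0.055, 0.998, -0.0, -0.0]
ft_force: [-0.0, 0.8, -0.1]
finger_gap: 0.0002
gripper_force: 0.0
```

Request:
arm_command(
  increments=[0, 0, 0.04, 0, 0, 0, 0, 0, 0, 0.03, 0, 0, 0, 0, 0, 0, 0, 0, 0, 0, 0],
)

```text
time: 25.75
tcp_pos: [0.5275, 0.1812, 0.0255]
orientation: [0.055, 0.998, -0.0, -0.0]
ft_force: [0.2, -0.1, 0.6]
finger_gap: 0.0
gripper_force: 0.0
```

Request:
arm_command(
  increments=[0, 0, 0.03, 0, 0, 0, 0, 0, 0, 0.02, 0, 0, 0, 0, 0, 0, 0, 0, 0, 0, 0],
)

```text
time: 26.12
tcp_pos: [0.5276, 0.1813, 0.0231]
orientation: [0.055, 0.999, -0.0, -0.0]
ft_force: [-0.1, 0.9, 0.4]
finger_gap: 0.0001
gripper_force: 0.0
```

Request:
arm_command(
  increments=[0, 0, 0.03, 0, 0, 0, 0, 0, 0, 0.03, 0, 0, 0, 0, 0, 0, 0, 0, 0, 0, 0],
)

```text
time: 26.5
tcp_pos: [0.5275, 0.1812, 0.02]
orientation: [0.055, 0.998, -0.0, -0.0]
ft_force: [-0.2, 0.2, 0.2]
finger_gap: -0.0001
gripper_force: 0.0
```

Run:
```python
from h import *
s=sensors.get_state();tcp=s['tcp_pos']
im=viewer.camera('side')[:,:,::-1];cv2.imwrite('pics/press1.png',im)
g=im.max(axis=2)
q=proj('side',[tcp+[0,0,z] for z in(0,.01,.02,.03,.04)]);print(q.round(1))
x0=int(q[0,0])
for y in range(int(q[4,1])-14,int(q[0,1])+6,2): print(y,g[y,x0-12:x0+13:2])
```

```text
[[223.  157.1]
 [222.7 153.8]
 [222.5 150.6]
 [222.2 147.2]
 [222.  143.9]]
129 [134 134  89  35  43  66  57  30  21 125 134 135 134]
131 [135 135 135  50  28  41  36  18  36 134 134 135 134]
133 [135 135 134  69  14  31  27  17  34 133 134 136 133]
135 [135 135 134  82  18  22  19  21  20 135 136 137 137]
137 [139 140 139  97  19  22  24  23  46 136 132 131 133]
139 [131 132 131 131  92  24  22  34 105 133 134 134 135]
141 [133 136 134 138  99  32  24  21 104 138 139 138 138]
143 [157 158 146 145 109  31  23  25  87 137 138 136 137]
145 [121 120 120 120 100  35  22  23  82 132 131 133 132]
147 [121 122 120 120 102  39  30  30  83  96  98  99  99]
149 [121 120 120 121 116 102 100 106  99  96  99 100 100]
151 [117 116 121 119 120 120 119 118 106  98 106 108 108]
153 [107 103  87 120 122 119 120 118 104  92 103 111 115]
155 [129 130 128 127 125 120 118 118 104  93 103 103 114]
157 [114 115 115 114 113 109 103 103 103 103 101 101 113]
159 [114 114 114 115 114 106 103 102 102 101  91  88 102]
161 [114 115 115 113 113 101  99 100 100 103 101 102 104]
```

The tip is just above the end block (0.046–0.051) at the right spot. Small steps.

Request:
arm_command(
  increments=[0, 0, 0.03, 0, 0, 0, 0, 0, 0, 0.03, 0, 0, 0, 0, 0, 0, 0, 0, 0, 0, 0],
)

```text
time: 26.92
tcp_pos: [0.5277, 0.1813, 0.018]
orientation: [0.055, 0.999, 0.0, 0.0]
ft_force: [-2.8, -0.2, 9.0]
finger_gap: 0.0002
gripper_force: 4.5
```

Request:
arm_command(
  increments=[0, 0, 0.03, 0, 0, 0, 0, 0, 0, 0, 0, 0, 0, 0],
)

```text
time: 27.18
tcp_pos: [0.5279, 0.1813, 0.0179]
orientation: [0.055, 0.999, 0.0, 0.001]
ft_force: [-8.3, -1.9, 24.3]
finger_gap: -0.0001
gripper_force: 11.9
```

Request:
arm_command(
  increments=[0, 0, 0.02, 0, 0, 0, 0, 0, 0, 0, 0, 0, 0, 0],
)

```text
time: 27.42
tcp_pos: [0.5279, 0.1813, 0.0178]
orientation: [0.055, 0.999, 0.0, 0.001]
ft_force: [-10.9, -4.1, 32.4]
finger_gap: 0.0002
gripper_force: 16.8
```

Solid at 0.0178. Now the other end.

Request:
arm_command(
  increments=[0, 0, -0.1, 0, 0, 0, 0, 0, 0, -0.3, 0, 0, 0, 0, 0.5, 0, 0, 0, 0, 0, 0, 0.8, 0, 0, 0, 0, 0, 0, 0.78, 0, 0, 0, 0, 0, 0, 0, 0, 0.2, 0, 0, 0, 0, 0, 0, 0.1, 0, 0, 0, 0, 0, 0, 0.03, 0, 0, 0, 0, 0, 0, 0.05, 0, 0, 0, 0, 0, 0, 0, 0, 0, 0, 0],
)

```text
time: 28.68
tcp_pos: [0.4253, 0.1926, 0.0178]
orientation: [0.055, 0.998, 0.0, 0.001]
ft_force: [-10.0, -3.6, 33.1]
finger_gap: -0.0003
gripper_force: 16.5
```

Request:
arm_command(
  increments=[0, 0, 0.03, 0, 0, 0, 0, 0, 0, 0.02, 0, 0, 0, 0, 0, 0, 0, 0, 0, 0, 0],
)

```text
time: 29.05
tcp_pos: [0.4254, 0.1927, 0.0176]
orientation: [0.055, 0.998, 0.0, 0.002]
ft_force: [-20.4, -5.7, 66.6]
finger_gap: -0.0001
gripper_force: 33.4
```

Same height at both ends. Touch the holder's top beside it (23 mm further) as a flushness reference.

Request:
arm_command(
  increments=[0, 0, -0.1, 0, 0, 0, 0, 0, 0, -0.3, 0, 0, 0, 0, 0.46, 0, 0, 0, 0, 0, 0, 0, 0, 0.2, 0, 0, 0, 0, 0, 0, 0.08, 0, 0, 0, 0, 0, 0, 0.03, 0, 0, 0, 0, 0, 0, 0, 0, 0, 0, 0],
)

```text
time: 29.92
tcp_pos: [0.4021, 0.195, 0.0179]
orientation: [0.055, 0.998, -0.0, 0.0]
ft_force: [-4.2, -1.7, 11.2]
finger_gap: 0.0003
gripper_force: 5.7
```

The holder top and both end blocks read the same height, so the tray is flush. Retreating and counting the pebbles.

Request:
arm_command(
  increments=[0, 0, -0.1, 0, 0, 0, 0, 0, 0, -0.5, 0, 0, 0, 0, 0, 0, -0.8, 0, 0, 0, 0, 0, 0, -0.8, 0, 0, 0, 0, 0, 0.5, -0.6, 0, 0, 0, 0, 0, 0.8, -0.3, 0, 0, 0, 0, 0, 0.8, 0, 0, 0, 0, 0, 0, 0.8, 0, 0, 0, 0, 0, 0, 0.8, 0, 0, 0, 0, 0, 0, 0.4, 0, 0, 0, 0, 0, 0, 0, 0, 0, 0, 0, 0],
)

```text
time: 31.3
tcp_pos: [0.4239, 0.3996, 0.1719]
orientation: [0.054, 0.999, -0.0, -0.0]
ft_force: [0.1, -0.9, 0.1]
finger_gap: -0.0001
gripper_force: 0.0
```

Run:
```python
from h import *
s=sensors.get_state();print(s['time'],s['tcp_pos'].round(3),s['ft_force'].round(1))
im=viewer.camera('top')[:,:,::-1];cv2.imwrite('pics/final_top.png',im);old=cv2.imread('pics/top0.png')
c=np.array([.4762,.187,0]);M=R.from_quat([.055,.9985,0,0]).as_matrix();ex=-M[:,0];ey=M[:,1]
# rectify tray floor region (pebble-top plane z~.025) at 1 px/mm
N=[c+[0,0,.046]+ex*a+ey*b for a,b in((-.07,.04),(.07,.04),(.07,-.04),(-.07,-.04))]
H=cv2.getPerspectiveTransform(proj('top',N).astype(np.float32),np.float32([[0,0],[140,0],[140,80],[0,80]]))
w=cv2.warpPerspective(im,H,(140,80));g=w.max(axis=2)
for r in range(2,80,4): print(' '.join(f'{v:3d}' for v in g[r,2::5]))
for n,p in(('jar',(252,122)),('spool',(253,185)),('brush',(252,265))):
    a,b=[i[p[1]-25:p[1]+26,p[0]-12:p[0]+13].astype(int) for i in(im,old)];print(n,np.abs(a-b).mean().round(1))
```

```text
31.3 [0.424 0.4   0.172] [ 0.1 -0.9  0.1]
136 130 129 128 129 127 130 134 136 135 134 132 133 134 134 135 135 136 134 136 135 137 135 134 137 138 138 137
148 135 122 125 120 123 125 125 128 126 119 119 123 122 116 121 120 119 124 121 119 126 124 124 126 128 125 137
153 139 123 143 146 141 145 144 139 150 147 143 146 148 138 143 150 143 139 144 155 138 146 148 136 145 125 137
153 138 149 168 167 155 125 117 130 128 121 131 129 131 126 138 129 128 136 132 126 143 135 171 173 175 131 131
152 135 148 168 169 138  83  86  83  84  85  84  84  85  85  86  84  87  85  85  85  85  89 170 175 175 130 125
149 129 146 167 167 142  99  97  88  80  98  97  94  93 100  96  96  97  85  96  98  89 110 170 175 176 130 131
148 128 156 167 167 151 124 120  68  63  92 125 124 127 130 133 105  99  85 110 126 129 133 150 146 131  99  98
151 134 151 166 165 148 125  85  70  73  91 106 135 167 167 159 108 106 101  82 132 165 134 134 135 134 102 101
110 102 114 125 124 125 125  69  70  88  94  98 123 163 168 152 112 107 100  80 121 152 127 131 136 134  97 101
106  98 115 125 124 125 124  81  70  72  82 100 12
[... 512 characters left out ...]
9 100 116 122 124 123 125 125  83  79  80  78  95 135 134 134  72  76  80  79 107 135  89 132 134 134 105 113
113 103 115 123 124 125 124 125  92  77  80  76 104 134 136 136  74  77  82  78 106 133  90 131 135 134 104 115
114 100 116 124 125 124 123 124 119 107 111 105 129 136 135 133 120 111 108 110 128 134 113 133 133 134 102 116
117 105  99  99 106 100  97 106 102 100 105 111 111 105 113 111 106 108 114 110 107 116 111 110 110 115  95 116
121 112 100  96  96  99  96  95  97 100 107 107 108 108 107 105 107 108 109 109 105 109 110 104 106 108 109 118
115 114 110 108 107 108 108 108 109 108 116 117 118 118 118 118 120 118 119 119 119 117 119 118 117 119 118 117
jar 11.5
spool 17.8
brush 22.9
```

Four pebbles are seen in the tray, the bystanders were never touched, and the robot is clear.

```bash
python3 -c "
from station import order
print(order.sign_off())"
```

```text
the job is handed in; nothing more can be done
None
```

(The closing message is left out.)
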